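# Line up the filling nozzles by height

### The job

Lay out the changeover kit for the filling machine: stand the four loose white filling nozzles upright on the four round pads of the strip, one to a pad and centred on its grey mark, in order of height, with the shortest on the pad next to the upright post and the tallest on the pad furthest from it.

Things in the scene. Friction and masses are not known exactly. Their poses are not given: they have to be found in the camera images.
- nozzle_short_mid (a point): the filling nozzle 49 mm tall (shortest of four): white, standing loose on a round foot flange 32 mm across and 10 mm high, then a straight round body 22 mm across from 10 to 37 mm above its underside, then a thin spout 10 to 11 mm across up to the top. Best gripped across the 22 mm body with the fingertips above the flange. The point is on its axis half-way up, 24.5 mm above its underside; z points up along the axis. About 66 g.
- nozzle_medium_mid (a point): the filling nozzle 67 mm tall (second shortest of four): white, standing loose on a round foot flange 32 mm across and 10 mm high, then a straight round body 22 mm across from 10 to 36 mm above its underside, then a thin spout 10 to 11 mm across up to the top. Best gripped across the 22 mm body with the fingertips above the flange. The point is on its axis half-way up, 33.5 mm above its underside; z points up along the axis. About 90 g.
- nozzle_long_mid (a point): the filling nozzle 85 mm tall (second tallest of four): white, standing loose on a round foot flange 32 mm across and 10 mm high, then a straight round body 22 mm across from 10 to 56 mm above its underside, then a thin spout 10 to 11 mm across up to the top. Best gripped across the 22 mm body with the fingertips above the flange. The point is on its axis half-way up, 42.5 mm above its underside; z points up along the axis. About 114 g.
- nozzle_tallest_mid (a point): the filling nozzle 103 mm tall (tallest of four): white, standing loose on a round foot flange 32 mm across and 10 mm high, then a straight round body 22 mm across from 10 to 72 mm above its underside, then a thin spout 10 to 11 mm across up to the top. Best gripped across the 22 mm body with the fingertips above the flange. The point is on its axis half-way up, 51.5 mm above its underside; z points up along the axis. About 138 g.
- seat_a: one of the four alike round pads in a row, 80 mm apart, on the fixed aluminium strip (440 x 75 x 6 mm): black, flat, 60 mm across, 2 mm thick, with a grey disc mark 36 mm across at its centre; fixed to the strip. Origin: centre of its underside, 6 mm above the table (its upper face is 2 mm higher); x across the strip, y along it. The pads stand in the row in the order a, b, c, d towards +y; this is the first.
- seat_b: one of the four alike round pads in a row, 80 mm apart, on the fixed aluminium strip (440 x 75 x 6 mm): black, flat, 60 mm across, 2 mm thick, with a grey disc mark 36 mm across at its centre; fixed to the strip. Origin: centre of its underside, 6 mm above the table (its upper face is 2 mm higher); x across the strip, y along it. The pads stand in the row in the order a, b, c, d towards +y; this is number 2.
- seat_c: one of the four alike round pads in a row, 80 mm apart, on the fixed aluminium strip (440 x 75 x 6 mm): black, flat, 60 mm across, 2 mm thick, with a grey disc mark 36 mm across at its centre; fixed to the strip. Origin: centre of its underside, 6 mm above the table (its upper face is 2 mm higher); x across the strip, y along it. The pads stand in the row in the order a, b, c, d towards +y; this is number 3.
- seat_d: one of the four alike round pads in a row, 80 mm apart, on the fixed aluminium strip (440 x 75 x 6 mm): black, flat, 60 mm across, 2 mm thick, with a grey disc mark 36 mm across at its centre; fixed to the strip. Origin: centre of its underside, 6 mm above the table (its upper face is 2 mm higher); x across the strip, y along it. The pads stand in the row in the order a, b, c, d towards +y; this is the last.
- post: upright steel post with a knob, 45 mm tall, 26 mm across its foot, fixed at one end of the strip, 75 mm beyond the centre of the end pad; which end varies. The other end carries only a flat steel cap 6 mm high, 26 mm across. Origin: centre of its underside.
Not all that is in view belongs to the job. Leave any turquoise look-alike of the part that bears nozzle_tallest_mid alone. What is shaped like the part that bears nozzle_medium_mid but orange is not meant.

How it is judged:
By the outcome, as a careful person would: the job done as asked, in the order asked, and still so for the second after the job is handed in, with the robot touching nothing.
It also fails if it takes over 109 s, if anything falls off the work surface, if the arm or the gripper's body presses on something with over 40 N, if the wrist force passes 120 N, or if a joint passes its speed limit or range.

### The arm

A 6-joint arm with a two-finger parallel gripper is mounted at the origin on a cart in front of the work surface, level with it; the furniture and walls round the work are solid. World frame = base frame: x ahead of the robot, y to its left, z up, the work surface at z = 0. Lengths are in m, angles in rad, forces in N, time in s.
With the tool pointing down it reaches from about 0.4 to 0.825 m from the base axis. Payload 7 kg.
Tool frame: the origin (TCP) lies between the finger pads; the fingertips stand arm.nose_length ahead of it and the grasp point (between the pads) is the TCP (arm.nose_length is the distance from the TCP to the fingertips, in m); x points along the fingers, z is the direction in which the jaws open and shut, and the axes are right-handed (so a half turn about x gives the same grasp; the last joint's range is limited). The gripper opens to 88 mm and grips with 3 to 60 N. Pads are 19 mm wide; open, the fingers measure 130 mm over their backs; the gripper's body (78 mm by 193 mm) begins 47 mm behind the grasp point.
Start: joints at [-0.963, 0.359, 0.012, 0, -1.224, -0.288], TCP at [0.212, -0.641, 0.246] pointing down, gripper open.
Joint ranges: [-3.07, 3.07], [-1.43, 2.12], [-1.02, 1.25], [-3.03, 1.67], [-3.05, -0], [-3.03, 3.03]. Speed limits (rad/s): [2.39, 2.39, 3.01, 3.14, 3.14, 3.14].

### API

Orientations are given as [roll, pitch, yaw] about the fixed x, y, z axes, in that order (R = Rz(yaw) Ry(pitch) Rx(roll)).
In Python, from station import arm, viewer, spotter gives the robot as it stands.
- The arm moves only by the shell command python3 -m handwheel 'ROWS' [FORCE]. ROWS is a JSON object of lists of equal length, an entry for each row: "gripper": the gripper command: -1 is shut, 1 is fully open, values between are in proportion; "travel": the shift along the world's x, y, z each as a share of 500 mm, from -1 to 1, a list of three; "spin": the turn about the world's z as a share of 45 degrees, from -1 to 1. A call has 1 to 20 rows; each row is the pose to reach, as a shift and turn from the pose commanded when the call began; what a row does not reach only later rows make up. A row lasts 1/10 s, in which the tool goes at most 50 mm and 8.59 degrees, less where a joint would pass 70% of its speed; a pose out of reach is approached as far as the arm can. A call with a number of a shift or a turn outside -1 to 1 is refused whole. A call with a gripper value outside its range is refused whole. The fingers move at their own pace and stop on an object; FORCE is the grip in N (left out, the last holds). Time passes only in rows, so rows that repeat a pose let the fingers close. It gives the time, the measured TCP pose, the force and the opening at its end, in the units of the state.
- arm.get_state(): the state, without advancing time (a new reading comes with each control period).
- viewer.grab_frame(name): name is "scene" or "top" or "wrist"; returns a dict with "pixels" (400x640x3 uint8, blue, green, red), "fx", "fy", "cx", "cy" (pixels), "eye" and "attitude" of the camera in the world. Camera axes: x right, y down, z forward; pixel columns grow to the right and rows downward; lengths in m; the calibration is good to about 2 mm. A picture is of the moment at which its call begins. There is no depth.
- arm.job_done(): hands the job in, once; it reports no verdict.
Trained networks look in the newest picture that a camera, given by its name, has taken for a name from the list of things; names that differ only in an ending like _2 or _b are one class to them, and where a whole thing is asked for, a point or a joint stands for the part that bears it (a point fixed in the world has none). Each returns a list of dicts, best first, with "conf" (0 to 1); they miss things now and then, are a little off and sometimes report something else, mostly with a low value. They report only what shows in the picture. A call takes as long as a camera call. They do not tell look-alikes from the thing itself.
- spotter.spot_in(camera, label): "rect" ([left, top, right, bottom] in pixels, round what is visible of it).
- spotter.tip_of(camera, label): "at" ([column, row] in pixels: a listed point, or the origin of a listed thing).
The state is a dict: "t": time; "q": joint angles; "qd": joint speeds; "joint_efforts": joint torques, N m; "eef_pos": TCP position; "ee_rot": TCP orientation; "force": force on the tool from outside, world axes, zero at the start; "moment": the same for the moment, N m; "width": finger opening in m.
Only numpy, scipy, OpenCV 4.12 (cv2) and the standard library are available. Lean on these libraries where they do the work, as an engineer would, in place of code of your own. Each camera call takes 0.05 s, during which the arm holds its last target.

## Working session

There is one attempt and no reset: what is moved stays moved. The work goes in short steps, Python scripts to look and compute and a shell command to move; the robot and the scene stay as the last step left them, time stands still between calls to the robot, and variables do not carry over. Pictures are saved under pics/ and viewed, and the job is handed in when it is done.

```bash
mkdir -p pics; ls; cat > h.py <<'E'
import numpy as np, cv2
from station import arm, viewer, spotter
def snap(n,f):
    r=viewer.grab_frame(n); cv2.imwrite(f,np.asarray(r["pixels"])); return r
E
python3 - <<'E'
from h import *
print(arm.get_state(), arm.nose_length)
for n in("scene","top","wrist"):
    r=snap(n,f"pics/{n}0.png"); print(n,r["fx"],r["fy"],r["cx"],r["cy"],r["eye"],r["attitude"])
E
```

```text
pics
{'t': 0.0, 'q': array([-9.62878767e-01,  3.59376842e-01,  1.10899149e-02, -3.55241904e-04,
       -1.22410302e+00, -2.88095121e-01]), 'qd': array([-1.46886034e-03,  2.45299569e-04, -1.69026016e-03,  1.38484251e-03,
        8.18983774e-05,  2.16917083e-04]), 'joint_efforts': array([ 2.59520284e-04, -5.82711554e+01,  2.93058801e+01,  6.99719220e+00,
        7.02770718e-03, -1.38980645e-04]), 'eef_pos': array([ 0.21205696, -0.64035491,  0.24464176]), 'ee_rot': array([0.08155513, 1.56916808, 1.97205292]), 'force': array([ 0.21694088, -0.2808535 ,  0.78225738]), 'moment': array([-0.00345329,  0.00449686, -0.03113383]), 'width': 0.0877875580737799} 0.019
scene 371.8035246686858 371.8035246686858 318.4094315793701 199.12537756496317 [-0.2679803  -0.50350477  0.52527737] [-2.02078609e+00  2.00952039e-03 -1.00587109e+00]
top 394.95885118670276 394.95885118670276 319.1121081215892 195.36987196344896 [0.3477204  0.01183534 1.20455929] [-2.97879176 -0.01302928 -1.54981754]
wrist 322.4106484441833 322.4106484441833 318.13442522004823 197.62688905889505 [ 0.13209361 -0.66753999  0.38377683] [ 2.82588885e+00 -2.25353214e-03  1.89125532e+00]
```

View pics/scene0.png

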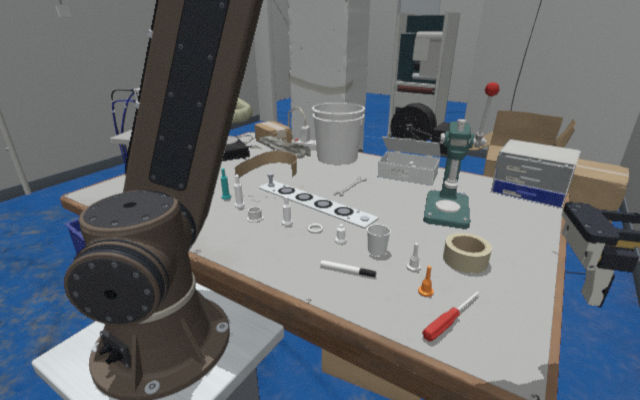

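View pics/top0.png

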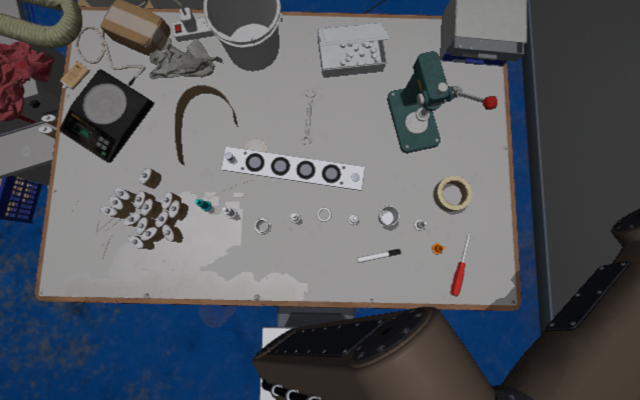

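View pics/wrist0.png

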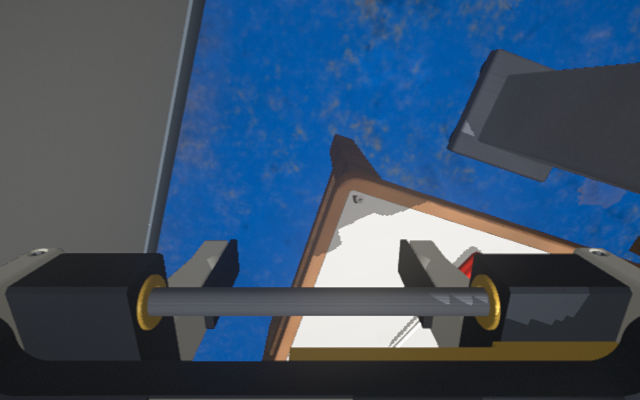

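```bash
python3 - <<'E'
from h import *
for c in("top","scene"):
  for l in("nozzle_short_mid","nozzle_medium_mid","nozzle_long_mid","nozzle_tallest_mid","seat_a","post"):
    print(c,l,[(np.round(d["at"]).tolist(),round(d["conf"],2)) for d in spotter.tip_of(c,l)])
E
```

```text
top nozzle_short_mid [([350.0, 218.0], 0.63)]
top nozzle_medium_mid [([425.0, 227.0], 0.64), ([439.0, 249.0], 0.51)]
top nozzle_long_mid [([296.0, 220.0], 0.47)]
top nozzle_tallest_mid [([202.0, 205.0], 0.52), ([225.0, 208.0], 0.51)]
top seat_a [([331.0, 173.0], 0.69), ([305.0, 172.0], 0.56), ([252.0, 162.0], 0.55), ([283.0, 167.0], 0.53)]
top post [([232.0, 158.0], 0.62)]
scene nozzle_short_mid [([336.0, 233.0], 0.71), ([306.0, 196.0], 0.33)]
scene nozzle_medium_mid [([422.0, 281.0], 0.66), ([417.0, 256.0], 0.63)]
scene nozzle_long_mid [([284.0, 209.0], 0.6)]
scene nozzle_tallest_mid [([223.0, 182.0], 0.73), ([242.0, 192.0], 0.5)]
scene seat_a [([304.0, 196.0], 0.6), ([324.0, 201.0], 0.57), ([288.0, 191.0], 0.57), ([343.0, 212.0], 0.56)]
scene post [([273.0, 184.0], 0.64)]
```

```bash
python3 - <<'E'
import cv2
a=cv2.imread("pics/top0.png")[135:270,185:465]; cv2.imwrite("pics/topz.png",cv2.resize(a,None,fx=2.85,fy=2.85,interpolation=cv2.INTER_CUBIC))
a=cv2.imread("pics/scene0.png")[160:310,200:460]; cv2.imwrite("pics/scz.png",cv2.resize(a,None,fx=3,fy=3,interpolation=cv2.INTER_CUBIC))
E
```

```text
(no output)
```

View pics/topz.png

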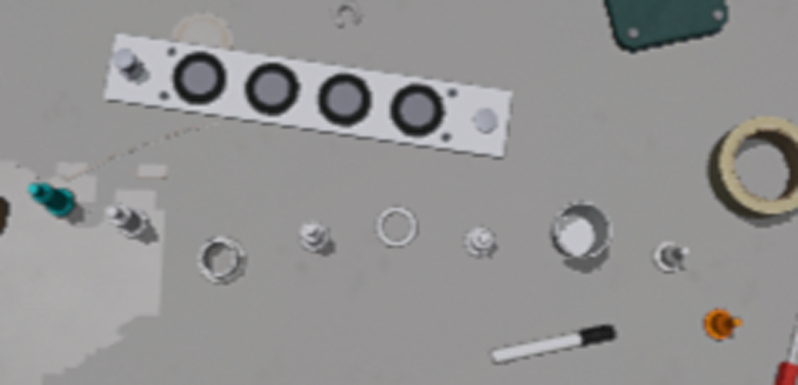

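View pics/scz.png

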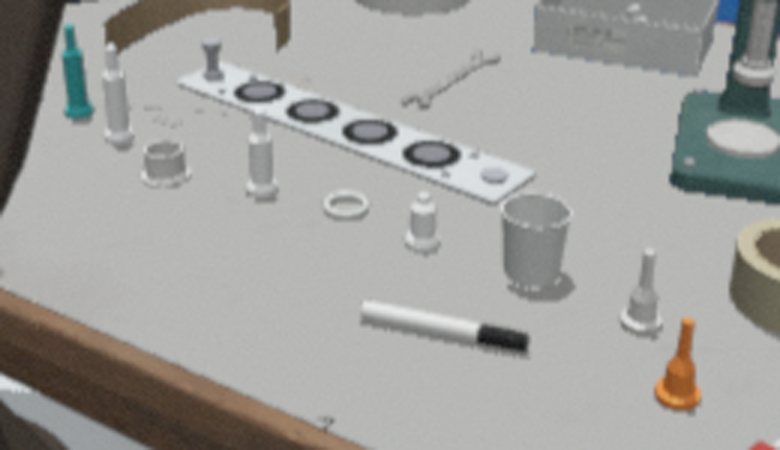

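```bash
cat >> h.py <<'E'
from scipy.spatial.transform import Rotation as Ro
def ray(r,uv):
    uv=np.asarray(uv,float); d=np.array([(uv[0]-r["cx"])/r["fx"],(uv[1]-r["cy"])/r["fy"],1.])
    return np.asarray(r["eye"]),Ro.from_euler("xyz",r["attitude"]).apply(d)
def onz(r,uv,z):
    e,d=ray(r,uv); return e+d*(z-e[2])/d[2]
def proj(r,p):
    c=Ro.from_euler("xyz",r["attitude"]).inv().apply(np.asarray(p)-r["eye"])
    return np.array([r["cx"]+r["fx"]*c[...,0]/c[...,2],r["cy"]+r["fy"]*c[...,1]/c[...,2]]).T
def tri(a,ua,b,ub):
    A=[];B=[]
    for r,u in((a,ua),(b,ub)):
        e,d=ray(r,u); d/=np.linalg.norm(d); P=np.eye(3)-np.outer(d,d); A.append(P);B.append(P@e)
    return np.linalg.lstsq(np.vstack(A),np.hstack(B),rcond=None)[0]
E
python3 - <<'E'
from h import *
r=viewer.grab_frame("top"); s=viewer.grab_frame("scene")
g=cv2.cvtColor(np.asarray(r["pixels"]),cv2.COLOR_BGR2GRAY)
m=(g<60).astype(np.uint8); m[:, :240]=0; m[:,350:]=0; m[:145]=0;m[190:]=0
P=[]
cs,_=cv2.findContours(m,cv2.RETR_EXTERNAL,cv2.CHAIN_APPROX_NONE)
for c in cs:
    if len(c)>25:
        e=cv2.fitEllipse(c); P.append(onz(r,e[0],.008)); print("pad",e[0],e[1],P[-1])
P=np.array(sorted(P,key=lambda p:p[1])); print(np.linalg.norm(np.diff(P,axis=0),axis=1))
gs=cv2.cvtColor(np.asarray(s["pixels"]),cv2.COLOR_BGR2GRAY)
m=(gs<60).astype(np.uint8); m[:,:274]=0;m[:,360:]=0;m[:180]=0;m[225:]=0
cs,_=cv2.findContours(m,cv2.RETR_EXTERNAL,cv2.CHAIN_APPROX_NONE)
for c in cs:
    if len(c)>25:
        e=cv2.fitEllipse(c); print("pad scene",e[0],e[1],onz(s,e[0],.008))
for l,ut,us in(("short",(350,218),(340.5,234)),("med",(425,227),(417,256)),("long",(296,219),(286,212)),("tall",(228,210),(238,193))):
    print(l,tri(r,ut,s,us))
E
```

```text
pad (330.9042663574219, 173.2095184326172) (16.318199157714844, 16.533424377441406) [ 0.61501395 -0.03472053  0.008     ]
pad (305.4101257324219, 169.4683074951172) (16.549556732177734, 16.705713272094727) [0.62499529 0.04458093 0.008     ]
pad (279.957275390625, 165.7689666748047) (16.173917770385742, 16.457202911376953) [0.63486061 0.12386228 0.008     ]
pad (254.4821319580078, 162.0368194580078) (16.24081039428711, 16.834922790527344) [0.64484264 0.20332799 0.008     ]
[0.07992714 0.07989278 0.0800902 ]
short [ 0.47761444 -0.09652879  0.01270643]
med [ 0.45144544 -0.31432045  0.03815217]
long [0.46608703 0.06892783 0.03784362]
tall [0.48795993 0.27143666 0.03823642]
```

```bash
python3 -m handwheel '{"gripper":[1,1,1,1,1,1,1,1,1,1,1],"travel":[[0.1,0.12,0],[0.2,0.24,0],[0.3,0.36,0],[0.4,0.5,0],[0.46,0.6,0],[0.48,0.7,0],[0.48,0.74,0],[0.48,0.74,0],[0.48,0.74,0],[0.48,0.74,0],[0.48,0.74,0]],"spin":[0.2,0.4,0.6,0.8,1,1,1,1,1,1,1]}'
python3 - <<'E'
from h import *
r=snap("wrist","pics/w1.png"); print(r["eye"],r["attitude"],arm.get_state()["eef_pos"])
E
```

```text
t: 1.95
eef_pos: [0.4528, -0.2697, 0.2459]
ee_rot: [-2.978, 1.57, -0.299]
force: [0.1, -0.4, 0.5]
width: 0.0874
[ 0.41526689 -0.3458603   0.38491162] [ 2.82509605e+00 -1.77500772e-06  2.67956972e+00] [ 0.45232732 -0.2705577   0.24575173]
```

View pics/w1.png

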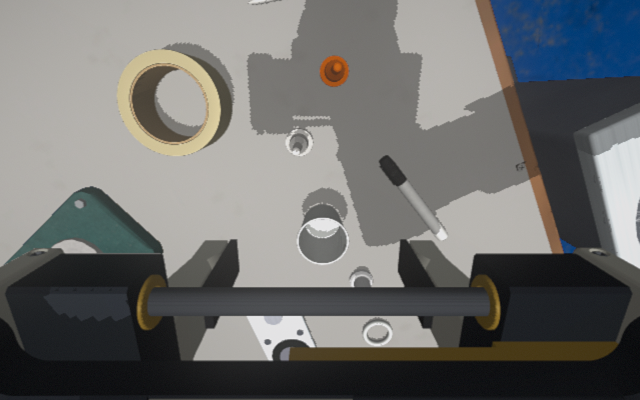

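```bash
python3 -m handwheel '{"gripper":[1,1,1,1,1,1,1,1],"travel":[[0,0.1,0],[0,0.2,0],[0,0.3,0],[0,0.4,0],[0,0.48,0],[0,0.5,0],[0,0.5,0],[0,0.5,0]],"spin":[0.15,0.3,0.43,0.43,0.43,0.43,0.43,0.43]}'
cat >> h.py <<'E'
def flange(r,uv,R=40,thr=None,z=.01,f=None):
    """crop for viewing"""
    u,v=map(int,uv); a=np.asarray(r["pixels"])[max(0,v-R):v+R,max(0,u-R):u+R]
    cv2.imwrite(f,cv2.resize(a,None,fx=7,fy=7,interpolation=cv2.INTER_CUBIC)); return (max(0,u-R),max(0,v-R))
def fitpos(r,xy,H,body):
    """refine xy of upright nozzle: model silhouette edge match on gradient"""
    from scipy.optimize import minimize
    g=cv2.GaussianBlur(cv2.cvtColor(np.asarray(r["pixels"]),cv2.COLOR_BGR2GRAY),(0,0),1.0).astype(np.float32)
    gm=np.hypot(cv2.Sobel(g,cv2.CV_32F,1,0),cv2.Sobel(g,cv2.CV_32F,0,1))
    t=np.linspace(0,2*np.pi,120)
    prof=[(0,.016),(.010,.016),(.010,.011),(body,.011),(H,.005)]
    def hull(p):
        pts=np.vstack([np.c_[p[0]+q*np.cos(t),p[1]+q*np.sin(t),np.full(120,z)] for z,q in prof[:2]])
        h=cv2.convexHull(proj(r,pts).astype(np.float32))[:,0]
        h=np.vstack([h,h[:1]]); L=np.r_[0,np.cumsum(np.linalg.norm(np.diff(h,axis=0),axis=1))]
        s=np.linspace(0,L[-1],200); return np.c_[np.interp(s,L,h[:,0]),np.interp(s,L,h[:,1])]
    def cost(p):
        h=hull(p).astype(np.float32)
        return -np.minimum(cv2.remap(gm,h[:,0],h[:,1],cv2.INTER_LINEAR),200).mean()
    xy=np.array(xy[:2],float); best=min(((cost(xy+[i,j]),i,j) for i in np.arange(-.016,.0161,.002) for j in np.arange(-.016,.0161,.002)))
    x=minimize(cost,xy+best[1:],method="Nelder-Mead",options=dict(initial_simplex=xy+best[1:]+np.array([[0,0],[.001,0],[0,.001]]))).x
    return x,-cost(x),hull(x)
E
python3 - <<'E'
from h import *
r=snap("wrist","pics/w2.png"); import pickle; pickle.dump(r,open("w2.pkl","wb"))
print(r["eye"],r["attitude"],arm.get_state()["eef_pos"])
for n,l in(("short","nozzle_short_mid"),("medium","nozzle_medium_mid"),("long","nozzle_long_mid"),("tall","nozzle_tallest_mid")):
    print(l,[(np.round(d["at"]).tolist(),round(d["conf"],2)) for d in spotter.tip_of("wrist",l)])
E
```

```text
t: 2.8
eef_pos: [0.4522, -0.0218, 0.2455]
ee_rot: [0.891, 1.57, -2.38]
force: [0.3, -0.2, -0.0]
width: 0.0875
[ 0.44174728 -0.10611221  0.38457267] [ 2.82532404e+00 -5.93516904e-04  3.01365360e+00] [ 0.45214624 -0.02203034  0.24546575]
nozzle_short_mid [([291.0, 96.0], 0.58)]
nozzle_medium_mid []
nozzle_long_mid [([308.0, 255.0], 0.65)]
nozzle_tallest_mid []
```

View pics/w2.png

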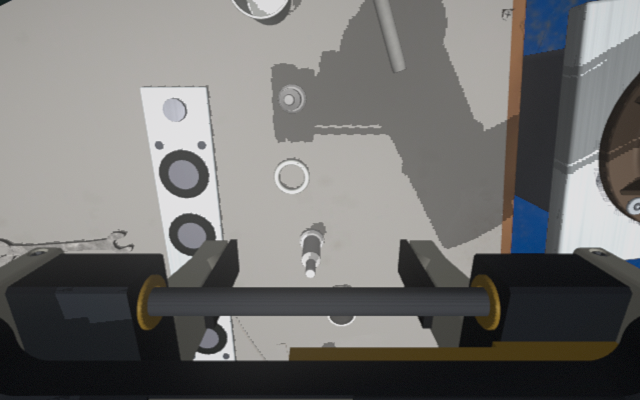

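```bash
cat > fit.py <<'E'
from h import *
import pickle,sys
def run(r,items,f):
    a=np.asarray(r["pixels"]).copy(); a=cv2.resize(a,None,fx=4,fy=4,interpolation=cv2.INTER_CUBIC); out=[]
    for n,xy,H,b in items:
        x,c,h=fitpos(r,xy,H,b); print(n,x.round(4),round(c,1))
        cv2.polylines(a,[((h+.5)*4).astype(np.int32)],True,(0,0,255),1); u,v=(h.mean(0)*4).astype(int)
        out.append(cv2.resize(a[max(0,v-110):max(0,v-110)+220,max(0,u-110):max(0,u-110)+220],(380,380)))
    cv2.imwrite(f,np.hstack(out))
def pads(r,box):
    g=cv2.cvtColor(np.asarray(r["pixels"]),cv2.COLOR_BGR2GRAY); m=(g<80).astype(np.uint8); k=np.zeros_like(m); l,t,R,b=box; k[t:b,l:R]=1
    for c in cv2.findContours(m*k,cv2.RETR_EXTERNAL,cv2.CHAIN_APPROX_NONE)[0]:
        if len(c)>60: e=cv2.fitEllipse(c); print("pad",np.round(e[0],1),np.round(e[1],1),onz(r,e[0],.008).round(4))
E
python3 - <<'E'
from fit import *
r=pickle.load(open("w2.pkl","rb"))
for n,uv in(("short",(291,98)),("long",(311,238))): print(n,onz(r,uv,.005))
run(r,[("short",onz(r,(291,98),.02),.049,.037),("long",onz(r,(311,238),.005),.085,.056)],"pics/f2.png")
pads(r,(150,135,213,265))
E
```

```text
short [ 0.47260092 -0.1037397   0.005     ]
long [0.47351305 0.07036095 0.005     ]
short [ 0.478  -0.1025] 64.0
long [0.4711 0.0841] 103.6
pad [190.9 233.8] [36.8 39.9] [0.6245 0.0436 0.008 ]
pad [183.5 173.6] [43.5 49.2] [ 0.6135 -0.0345  0.008 ]
```

View pics/f2.png

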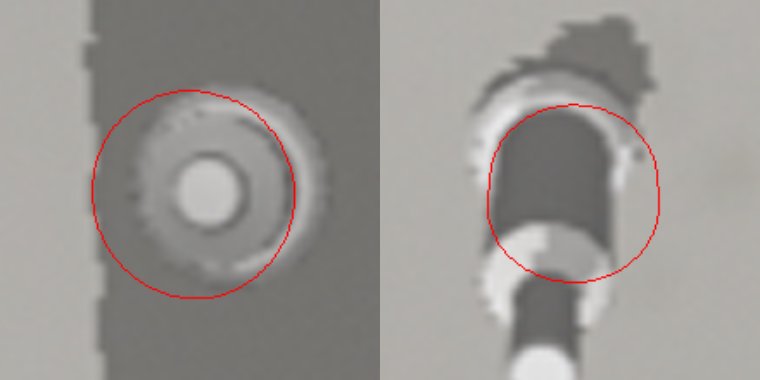

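```bash
cat >> fit.py <<'E'
def draw(r,items,f):
    a=cv2.resize(np.asarray(r["pixels"]).copy(),None,fx=4,fy=4,interpolation=cv2.INTER_CUBIC); out=[]; t=np.linspace(0,2*np.pi,60)
    for n,xy,H,b,z0 in items:
        print(n,np.round(xy[:2],4))
        for z,q,c in((0,.016,(255,0,0)),(.01,.016,(0,0,255)),(b,.011,(0,160,0)),(H,.005,(255,0,255))):
            h=proj(r,np.c_[xy[0]+q*np.cos(t),xy[1]+q*np.sin(t),np.full(60,z+z0)])
            cv2.polylines(a,[((h+.5)*4).astype(np.int32)],True,c,1)
            if z==0:u,v=(h.mean(0)*4).astype(int)
        u0=max(0,u-120);v0=max(0,v-120); print("crop origin",u0/4,v0/4)
        out.append(cv2.resize(a[v0:v0+240,u0:u0+240],(390,390)))
    cv2.imwrite(f,np.hstack(out))
E
python3 - <<'E'
from fit import *
r=pickle.load(open("w2.pkl","rb"))
S=onz(r,proj(r,np.array([.478,-.1025,.005]))+[5.5,-1.9],.005);L=onz(r,proj(r,np.array([.4711,.0841,.005]))+[-3.2,-6.2],.005)
draw(r,[("short",S,.049,.037,0),("long",L,.085,.056,0)],"pics/f3.png")
E
```

```text
short [ 0.4715 -0.1037]
crop origin 262.0 67.5
long [0.474  0.0747]
crop origin 280.75 209.25
```

View pics/f3.png

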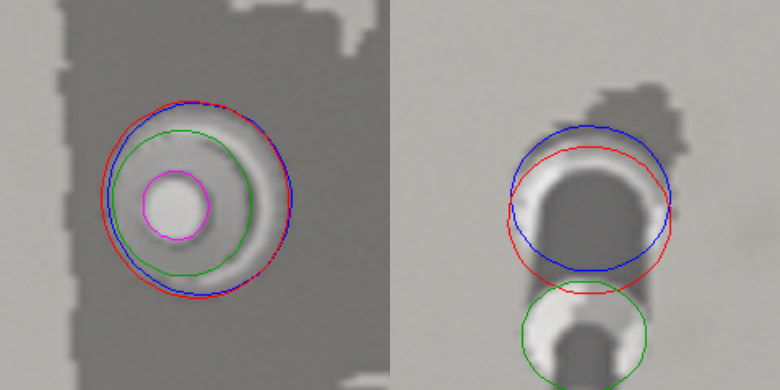

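```bash
python3 -m handwheel '{"gripper":[1,1,1,1,1,1,1,1,1,-1,-1,-1,-1,-1,-1,-1],"travel":[[0.02,-0.08,0],[0.039,-0.163,0],[0.039,-0.163,-0.1],[0.039,-0.163,-0.2],[0.039,-0.163,-0.3],[0.039,-0.163,-0.37],[0.039,-0.163,-0.42],[0.039,-0.163,-0.423],[0.039,-0.163,-0.423],[0.039,-0.163,-0.423],[0.039,-0.163,-0.423],[0.039,-0.163,-0.423],[0.039,-0.163,-0.423],[0.039,-0.163,-0.423],[0.039,-0.163,-0.423],[0.039,-0.163,-0.423]],"spin":[0,0,0,0,0,0,0,0,0,0,0,0,0,0,0,0]}' 20
```

```text
t: 4.65
eef_pos: [0.4717, -0.1022, 0.0341]
ee_rot: [-3.081, 1.571, -0.067]
force: [0.1, 0.2, -0.2]
width: 0.0369
```

```bash
python3 -m handwheel '{"gripper":[-1,-1,-1,-1,-1,-1,-1,-1,-1,-1],"travel":[[0,0,0],[0,0,0],[0,0,0],[0,0,0],[0,0,0.06],[0,0,0.15],[0,0,0.25],[0,0,0.3],[0,0,0.3],[0,0,0.3]],"spin":[0,0,0,0,0,0,0,0,0,0]}'
```

```text
t: 5.65
eef_pos: [0.4715, -0.1021, 0.1842]
ee_rot: [-2.39, 1.57, 0.623]
force: [-0.5, 0.4, -1.5]
width: 0.0211
```

```bash
python3 -m handwheel '{"gripper":[-1,-1,-1,-1,-1,-1,-1,-1,-1,-1,-1,-1,-1,-1],"travel":[[0.03,0.06,0],[0.08,0.15,0],[0.13,0.24,0],[0.18,0.33,0],[0.23,0.42,0],[0.28,0.51,0],[0.33,0.59,0],[0.347,0.613,0],[0.347,0.613,-0.1],[0.347,0.613,-0.2],[0.347,0.613,-0.25],[0.347,0.613,-0.25],[0.347,0.613,-0.25],[0.347,0.613,-0.25]],"spin":[0,0,0,0,0,0,0,0,0,0,0,0,0,0]}'
python3 - <<'E'
from fit import *
r=snap("wrist","pics/w3.png"); r=snap("scene","pics/s3.png")
cv2.imwrite("pics/s3z.png",cv2.resize(r["pixels"][150:250,230:400],None,fx=4.5,fy=4.5,interpolation=cv2.INTER_CUBIC))
E
```

```text
t: 7.05
eef_pos: [0.6462, 0.2047, 0.0605]
ee_rot: [-2.642, 1.569, 0.372]
force: [0.4, 0.0, -0.7]
width: 0.0209
```

View pics/w3.png

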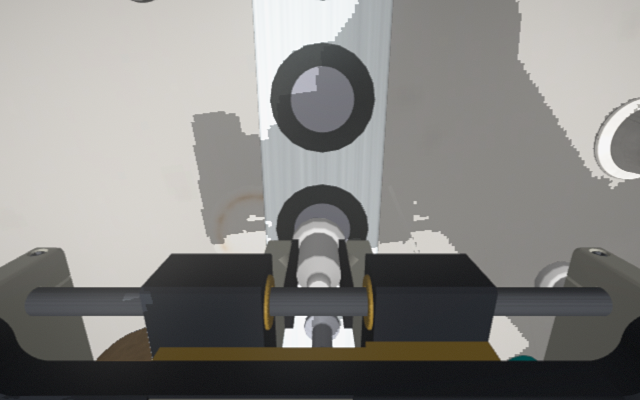

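View pics/s3z.png

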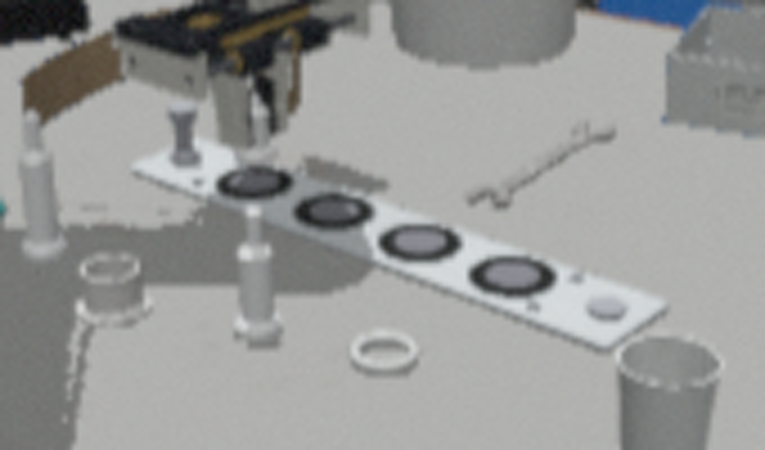

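```bash
python3 - <<'E'
from fit import *
r=viewer.grab_frame("wrist"); pads(r,(262,30,385,160)); s=arm.get_state(); print(s["eef_pos"],r["eye"],r["attitude"])
print(proj(r,s["eef_pos"]-[0,0,.024]),proj(r,s["eef_pos"]+[0,-.0015,-.024]))
t=np.linspace(0,6.28,60); a=cv2.resize(r["pixels"],None,fx=4,fy=4,interpolation=cv2.INTER_CUBIC)
for p,c in((s["eef_pos"],(0,0,255)),(s["eef_pos"]+[0,-.003,0],(255,0,0))):
  for z,q in((-.024,.016),(-.024,.011)):
    h=proj(r,np.c_[p[0]+q*np.cos(t),p[1]+q*np.sin(t),np.full(60,p[2]+z)]); cv2.polylines(a,[((h+.5)*4).astype(np.int32)],True,c,1)
for xy in((.6448,.2030),):
    h=proj(r,np.c_[xy[0]+.03*np.cos(t),xy[1]+.03*np.sin(t),np.full(60,.008)]); cv2.polylines(a,[((h+.5)*4).astype(np.int32)],True,(0,255,0),1)
    h=proj(r,np.c_[xy[0]+.018*np.cos(t),xy[1]+.018*np.sin(t),np.full(60,.008)]); cv2.polylines(a,[((h+.5)*4).astype(np.int32)],True,(0,255,0),1)
cv2.imwrite("pics/o3.png",a[680:1240,1000:1560])
E
```

```text
pad [324.7 100.2] [ 87.1 100.1] [0.6328 0.1254 0.008 ]
[0.64604716 0.20472022 0.06098008] [0.63545449 0.12017603 0.19996987] [2.82310949e+00 2.19072503e-03 3.01459091e+00]
[319.12601251 250.71987412] [318.79015044 248.33917393]
```

View pics/o3.png

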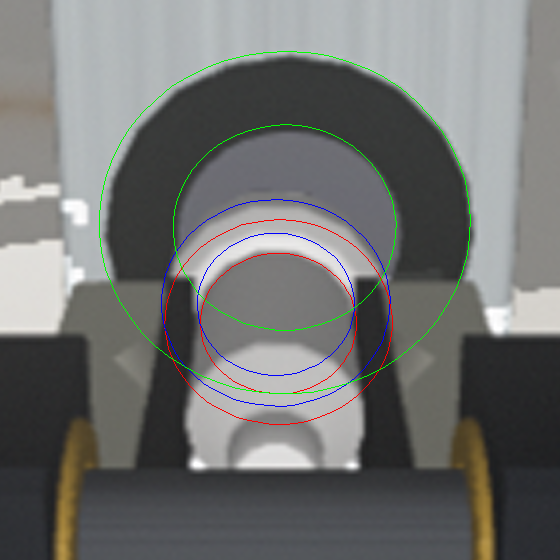

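```bash
python3 -m handwheel '{"gripper":[-1,-1,-1,-1,-1,-1],"travel":[[-0.003,0.002,-0.01],[-0.003,0.002,-0.025],[-0.003,0.002,-0.034],[-0.003,0.002,-0.036],[-0.003,0.002,-0.036],[-0.003,0.002,-0.036]],"spin":[0,0,0,0,0,0]}'
```

```text
t: 7.8
eef_pos: [0.6433, 0.2052, 0.0418]
ee_rot: [0.973, 1.57, -2.296]
force: [-5.4, -0.2, 9.9]
width: 0.0208
```

```bash
python3 -m handwheel '{"gripper":[1,1,1,1,1,1,1,1,1,1,1,1],"travel":[[0,0,0.001],[0,0,0.001],[0,0,0.001],[0,0,0.001],[0,0,0.001],[0,0,0.03],[0,0,0.1],[0,0,0.2],[0,0,0.3],[0,0,0.38],[0,0,0.4],[0,0,0.4]],"spin":[0,0,0,0,0,0,0,0,0,0,0,0]}'
python3 - <<'E'
from fit import *
r=viewer.grab_frame("wrist"); s=arm.get_state(); print(s["eef_pos"])
cv2.imwrite("pics/w4.png",r["pixels"])
r=viewer.grab_frame("top")
cv2.imwrite("pics/t4.png",cv2.resize(r["pixels"][140:200,200:380],None,fx=4.4,fy=4.4,interpolation=cv2.INTER_CUBIC))
E
```

```text
t: 9.0
eef_pos: [0.6446, 0.2056, 0.2448]
ee_rot: [-2.487, 1.565, 0.527]
force: [-0.2, -0.1, -1.3]
width: 0.0877
[0.64364531 0.20533635 0.24227241]
```

View pics/w4.png

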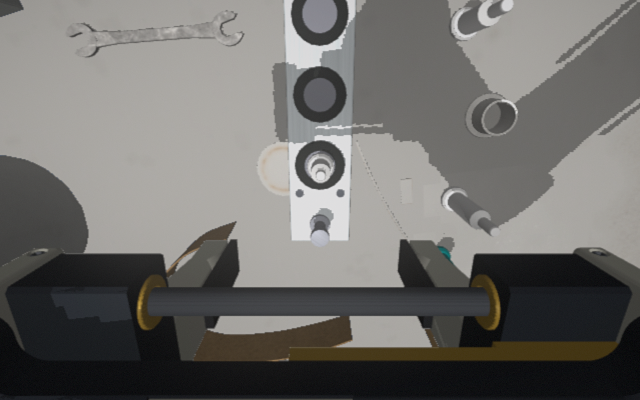

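View pics/t4.png

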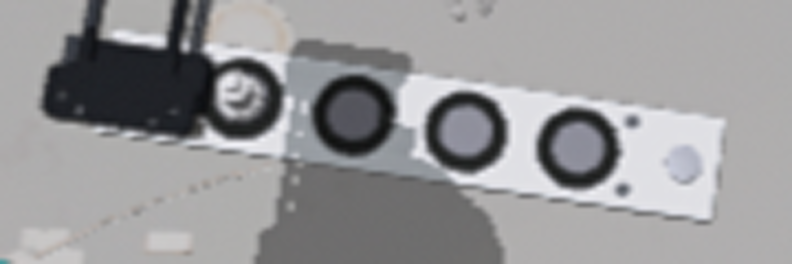

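```bash
cat >> fit.py <<'E'
def chk(r,seat,nz,H,b,f):
    """seat xy guess, nozzle xy guess; overlay at 8x"""
    K=8; c=proj(r,np.array([*seat,.008])); u0,v0=int(c[0])-33,max(0,int(c[1])-33)
    a=cv2.resize(r["pixels"][v0:v0+66,u0:u0+66],None,fx=K,fy=K,interpolation=cv2.INTER_CUBIC); t=np.linspace(0,6.29,90)
    for xy,z,q,col in((seat,.008,.030,(0,255,0)),(seat,.008,.018,(0,255,0)),(nz,.008,.016,(255,0,0)),(nz,.018,.016,(0,0,255)),(nz,.008+b,.011,(255,255,0)),(nz,.008+H,.005,(255,0,255))):
        h=(proj(r,np.c_[xy[0]+q*np.cos(t),xy[1]+q*np.sin(t),np.full(90,z)])-[u0,v0]+.5)*K
        cv2.polylines(a,[h.astype(np.int32)],True,col,1)
    cv2.imwrite(f,a)
E
python3 - <<'E'
from fit import *
r=viewer.grab_frame("wrist"); print(arm.get_state()["eef_pos"],r["eye"])
chk(r,(.6445,.2032),(.6445,.2032),.049,.037,"pics/c4.png"); pads(r,(285,60,352,190))
c=proj(r,np.array([.488,.271,.005])); print(c)
pickle.dump(r,open("w4.pkl","wb"))
T=onz(r,(455,199),.005); draw(r,[("tall",T,.103,.072,0)],"pics/f4.png")
E
```

```text
[0.64285781 0.20491765 0.23965349] [0.63278121 0.12067319 0.37962557]
pad [317.2 166.4] [46.6 47.8] [0.644  0.2031 0.008 ]
pad [317.   95.5] [52.1 54.9] [0.6341 0.1241 0.008 ]
[449.93609044 203.75844646]
tall [0.4818 0.2656]
crop origin 423.0 167.5
```

View pics/c4.png

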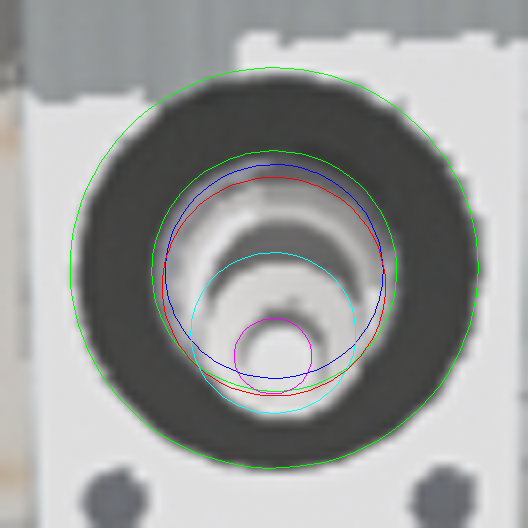

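View pics/f4.png

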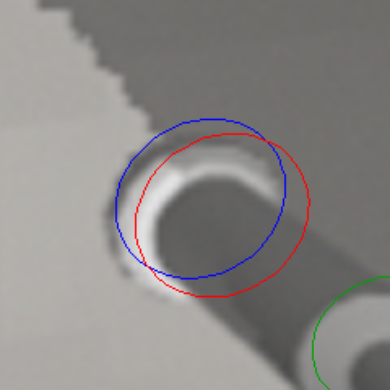

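```bash
python3 - <<'E'
from fit import *
r=dict(pixels=cv2.imread("pics/w1.png"),fx=322.4106484441833,fy=322.4106484441833,cx=318.13442522004823,cy=197.62688905889505,eye=np.array([ 0.41526689,-0.3458603,0.38491162]),attitude=[2.82509605,0,2.67956972])
M=onz(r,(299.5,142),.008); draw(r,[("med",M,.067,.036,0)],"pics/f5.png")
r=pickle.load(open("w4.pkl","rb"))
T=onz(r,proj(r,np.array([.4818,.2656,.005]))+[-2.5,0],.005); draw(r,[("tall",T,.103,.072,0)],"pics/f5b.png")
cv2.imwrite("pics/f5.png",np.hstack([cv2.imread("pics/f5.png"),cv2.imread("pics/f5b.png")]))
E
```

```text
med [ 0.4593 -0.306 ]
crop origin 269.5 111.0
tall [0.4848 0.2652]
crop origin 420.5 167.5
```

View pics/f5.png

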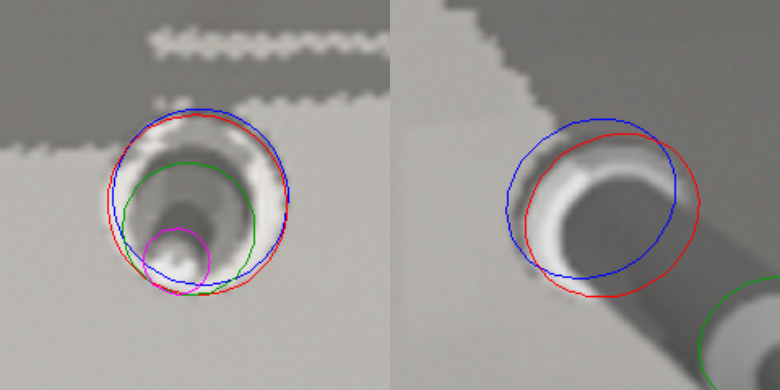

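```bash
python3 -m handwheel '{"gripper":[1,1,1,1,1,1,1,1,1,1,1,1,1,1],"travel":[[-0.03,-0.08,0],[-0.06,-0.17,0],[-0.09,-0.26,0],[-0.12,-0.35,0],[-0.16,-0.44,0],[-0.2,-0.53,0],[-0.24,-0.62,0],[-0.27,-0.71,0],[-0.3,-0.8,0],[-0.33,-0.89,0],[-0.36,-0.96,0],[-0.368,-1,0],[-0.368,-1,0],[-0.368,-1,0]],"spin":[0,0,0,0,0,0,0,0,0,0,0,0,0,0]}'
python3 - <<'E'
from fit import *
r=snap("wrist","pics/w6.png"); print(arm.get_state()["eef_pos"],r["eye"])
draw(r,[("med",(.459,-.306),.067,.036,0)],"pics/f6.png")
E
```

```text
t: 10.55
eef_pos: [0.4588, -0.2949, 0.2395]
ee_rot: [-0.181, 1.568, 2.831]
force: [0.8, 0.9, -0.2]
width: 0.0875
[ 0.45924247 -0.29441552  0.23987098] [ 0.44870978 -0.37937375  0.37852452]
med [ 0.459 -0.306]
crop origin 286.0 127.25
```

View pics/f6.png

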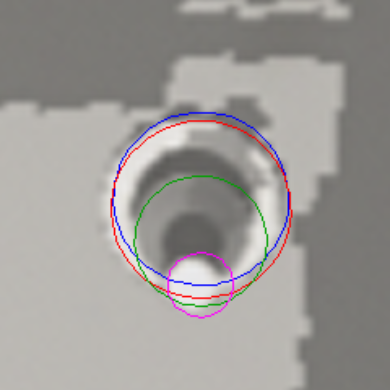

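View pics/w6.png

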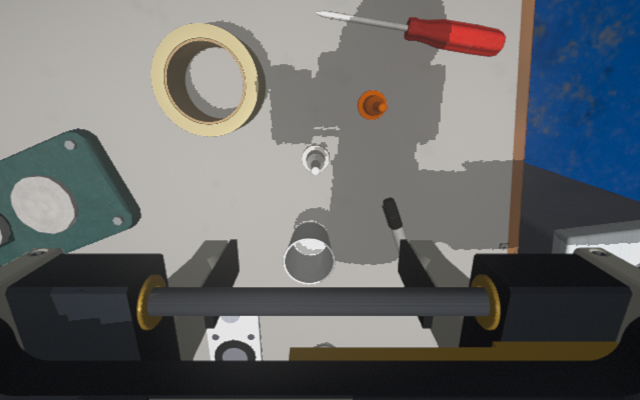

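```bash
python3 -m handwheel '{"gripper":[1,1,1,1,1,1,1,0.2,-1,-1,-1,-1,-1,-1,-1,-1,-1,-1,-1,-1],"travel":[[0.003,-0.025,0],[0.003,-0.025,-0.08],[0.003,-0.025,-0.18],[0.003,-0.025,-0.28],[0.003,-0.025,-0.36],[0.003,-0.025,-0.405],[0.003,-0.025,-0.411],[0.003,-0.025,-0.411],[0.003,-0.025,-0.411],[0.003,-0.025,-0.411],[0.003,-0.025,-0.411],[0.003,-0.025,-0.411],[0.003,-0.025,-0.411],[0.003,-0.025,-0.411],[0.003,-0.025,-0.411],[0.003,-0.025,-0.411],[0.003,-0.025,-0.411],[0.003,-0.025,-0.411],[0.003,-0.025,-0.36],[0.003,-0.025,-0.27]],"spin":[0,0,0,0,0,0,0,0,0,0,0,0,0,0,0,0,0,0,0,0]}' 20
```

```text
t: 12.6
eef_pos: [0.4589, -0.3065, 0.1038]
ee_rot: [-0.203, 1.564, 2.81]
force: [1.5, -0.5, -1.0]
width: 0.0185
```

```bash
python3 -m handwheel '{"gripper":[-1,-1,-1,-1,-1],"travel":[[0,0,0.1],[0,0,0.15],[0,0,0.15],[0,0,0.15],[0,0,0.15]],"spin":[0,0,0,0,0]}' 20
python3 - <<'E'
from fit import *
r=snap("wrist","pics/w7.png"); s=viewer.grab_frame("scene"); print(arm.get_state()["eef_pos"],arm.get_state()["width"])
c=proj(s,arm.get_state()["eef_pos"]).astype(int); 
a=cv2.resize(s["pixels"][c[1]-40:c[1]+40,c[0]-40:c[0]+40],(400,400),interpolation=cv2.INTER_CUBIC)
b=cv2.resize(r["pixels"][200:330,255:385],(400,400),interpolation=cv2.INTER_CUBIC); cv2.imwrite("pics/f7.png",np.hstack([a,b]))
E
```

```text
t: 13.1
eef_pos: [0.4604, -0.3069, 0.1798]
ee_rot: [-0.308, 1.569, 2.705]
force: [-0.9, -0.6, -1.0]
width: 0.0184
[ 0.46047409 -0.30700193  0.17962915] 0.018241920047728163
```

View pics/f7.png

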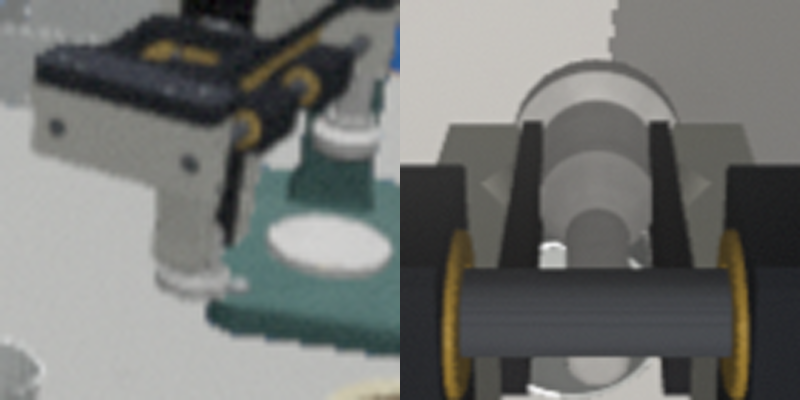

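```bash
cat >> fit.py <<'E'
def held(r,p,dxs,h,H,b,f):
    K=5; a=cv2.resize(r["pixels"][180:340,240:400],None,fx=K,fy=K,interpolation=cv2.INTER_CUBIC)[:700]; t=np.linspace(0,6.29,90)
    for d,col in dxs:
        for z,q in((0,.016),(.01,.016),(b,.011),(H,.005)):
            g=(proj(r,np.c_[p[0]+d[0]+q*np.cos(t),p[1]+d[1]+q*np.sin(t),np.full(90,p[2]-h+z)])-[240,180]+.5)*K
            cv2.polylines(a,[g.astype(np.int32)],True,col,1)
    cv2.imwrite(f,a[:590,50:750])
E
python3 - <<'E'
from fit import *
r=viewer.grab_frame("wrist"); p=arm.get_state()["eef_pos"]; print(p)
held(r,p,[((0,0),(0,0,255)),((0,-.004),(255,0,0))],.034,.067,.036,"pics/h7.png")
E
```

```text
[ 0.46057141 -0.30707027  0.17972766]
```

View pics/h7.png

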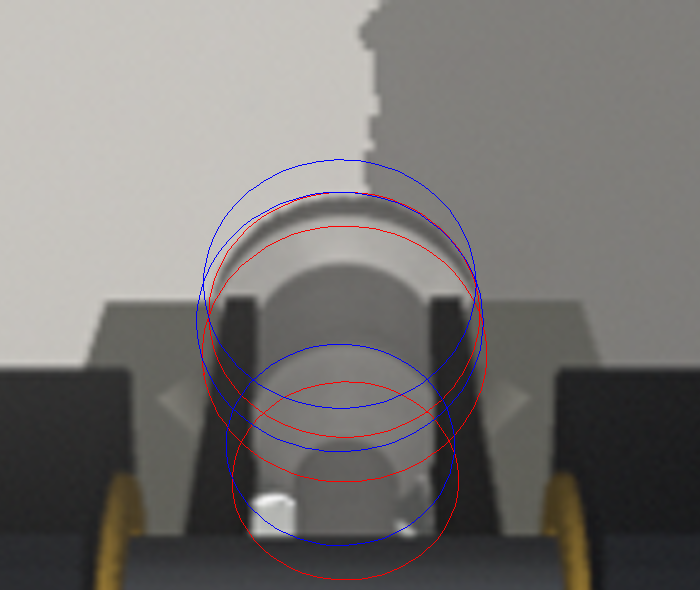

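```bash
python3 -m handwheel '{"gripper":[-1,-1,-1,-1,-1,-1,-1,-1,-1,-1,-1,-1,-1,-1,-1,-1,-1],"travel":[[0.02,0.05,0],[0.05,0.13,0],[0.08,0.22,0],[0.12,0.31,0],[0.16,0.4,0],[0.2,0.49,0],[0.23,0.58,0],[0.27,0.67,0],[0.31,0.76,0],[0.34,0.84,0],[0.348,0.863,0],[0.348,0.863,-0.06],[0.348,0.863,-0.15],[0.348,0.863,-0.22],[0.348,0.863,-0.24],[0.348,0.863,-0.24],[0.348,0.863,-0.24]],"spin":[0,0,0,0,0,0,0,0,0,0,0,0,0,0,0,0,0]}'
cat >> fit.py <<'E'
def place(h,seat,f):
    r=viewer.grab_frame("wrist"); p=arm.get_state()["eef_pos"]; print(p)
    K=4; a=cv2.resize(r["pixels"],None,fx=K,fy=K,interpolation=cv2.INTER_CUBIC); t=np.linspace(0,6.28,60)
    for q,z,c,xy in((.016,p[2]-h,(255,0,0),p),(.016,p[2]-h+.01,(0,0,255),p),(.03,.008,(0,255,0),seat),(.018,.008,(0,255,0),seat)):
        g=proj(r,np.c_[xy[0]+q*np.cos(t),xy[1]+q*np.sin(t),np.full(60,z)]); cv2.polylines(a,[((g+.5)*K).astype(np.int32)],True,c,1)
    cv2.imwrite(f,a[680:1240,1000:1560])
E
python3 -c "
from fit import *
place(.034,(.6345,.1240),'pics/p8.png')"
```

```text
t: 14.95
eef_pos: [0.6362, 0.1243, 0.0624]
ee_rot: [-2.929, 1.569, 0.085]
force: [-0.9, -0.2, -0.0]
width: 0.0185
[0.6365317  0.12455714 0.0630422 ]
```

View pics/p8.png

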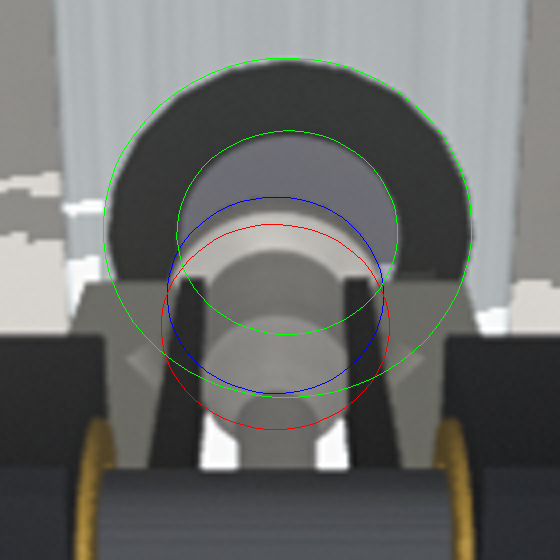

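```bash
python3 -m handwheel '{"gripper":[-1,-1,-1,-1,-1,-1],"travel":[[-0.004,0.001,-0.012],[-0.004,0.001,-0.027],[-0.004,0.001,-0.036],[-0.004,0.001,-0.038],[-0.004,0.001,-0.038],[-0.004,0.001,-0.038]],"spin":[0,0,0,0,0,0]}'
```

```text
t: 15.6
eef_pos: [0.6331, 0.1248, 0.0434]
ee_rot: [3.04, 1.57, -0.229]
force: [-4.3, -0.9, 11.7]
width: 0.0185
```

```bash
python3 -m handwheel '{"gripper":[1,1,1,1,1,1,1,1,1,1,1,1,1,1],"travel":[[0,0,0.001],[0,0,0.001],[0,0,0.001],[0,0,0.001],[0,0,0.001],[0,0,0.001],[0,0,0.03],[0,0,0.1],[0,0,0.2],[0,0,0.3],[0,0,0.38],[0,0,0.39],[0,0,0.39],[0,0,0.39]],"spin":[0,0,0,0,0,0,0,0,0,0,0,0,0,0]}'
python3 - <<'E'
from fit import *
r=snap("wrist","pics/w9.png"); print(arm.get_state()["eef_pos"],r["eye"])
chk(r,(.6345,.1240),(.6345,.1240),.067,.036,"pics/c9.png")
pickle.dump(r,open("w9.pkl","wb")); draw(r,[("long",(.474,.0747),.085,.056,0)],"pics/f9.png")
E
```

```text
t: 17.0
eef_pos: [0.6325, 0.1246, 0.2366]
ee_rot: [0.09, 1.57, 3.103]
force: [0.5, 0.0, -0.3]
width: 0.0879
[0.63234809 0.12449495 0.2358154 ] [0.62223269 0.04019292 0.3756052 ]
long [0.474  0.0747]
crop origin 422.25 76.25
```

View pics/c9.png

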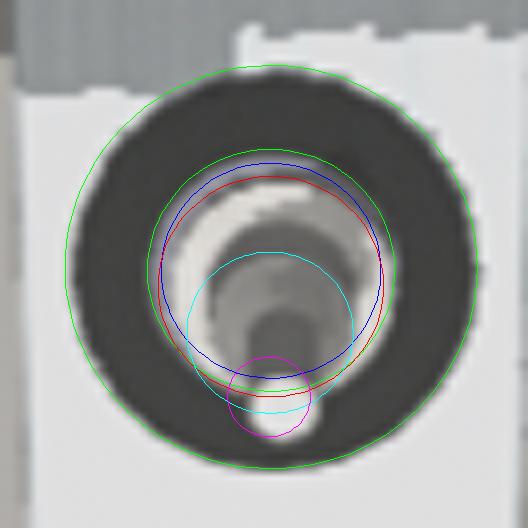

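View pics/f9.png

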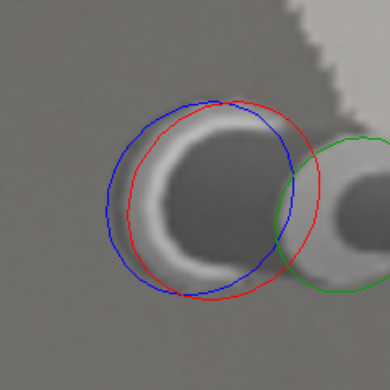

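```bash
python3 -m handwheel '{"gripper":[1,1,1,1,1,1,1,1,1,1,1,0.2,-1,-1,-1,-1,-1,-1,-1,-1],"travel":[[-0.08,-0.03,0],[-0.16,-0.05,0],[-0.24,-0.08,0],[-0.3,-0.1,0],[-0.318,-0.1,0],[-0.318,-0.1,-0.08],[-0.318,-0.1,-0.17],[-0.318,-0.1,-0.26],[-0.318,-0.1,-0.34],[-0.318,-0.1,-0.37],[-0.318,-0.1,-0.372],[-0.318,-0.1,-0.372],[-0.318,-0.1,-0.372],[-0.318,-0.1,-0.372],[-0.318,-0.1,-0.372],[-0.318,-0.1,-0.372],[-0.318,-0.1,-0.372],[-0.318,-0.1,-0.372],[-0.318,-0.1,-0.372],[-0.318,-0.1,-0.372]],"spin":[0,0,0,0,0,0,0,0,0,0,0,0,0,0,0,0,0,0,0,0]}' 20
python3 -m handwheel '{"gripper":[-1,-1,-1,-1,-1,-1,-1,-1,-1],"travel":[[0,0,0],[0,0,0],[0,0,0],[0,0,0.06],[0,0,0.15],[0,0,0.25],[0,0,0.27],[0,0,0.27],[0,0,0.27]],"spin":[0,0,0,0,0,0,0,0,0]}' 20
python3 - <<'E'
from fit import *
r=viewer.grab_frame("wrist"); p=arm.get_state()["eef_pos"]; print(p)
held(r,p,[((0,0),(0,0,255)),((0,-.003),(255,0,0))],.050,.085,.056,"pics/h10.png")
E
```

```text
t: 19.05
eef_pos: [0.4741, 0.0747, 0.0511]
ee_rot: [0.629, 1.571, -2.641]
force: [0.5, 0.6, -1.1]
width: 0.0211
t: 19.95
eef_pos: [0.4735, 0.0745, 0.1851]
ee_rot: [0.057, 1.57, 3.07]
force: [-0.5, -0.3, -1.4]
width: 0.0214
[0.47323036 0.07435269 0.184567  ]
```

View pics/h10.png

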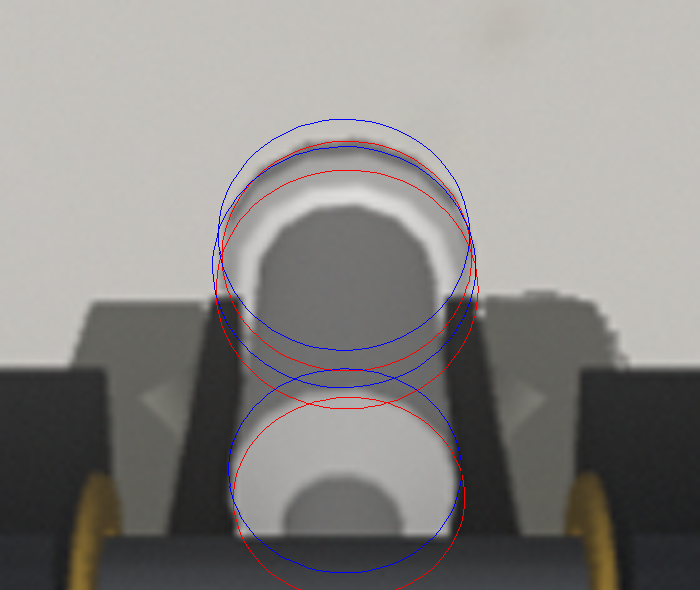

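```bash
python3 -m handwheel '{"gripper":[-1,-1,-1,-1,-1,-1,-1,-1,-1,-1],"travel":[[0.05,-0.01,0],[0.13,-0.02,0],[0.22,-0.04,0],[0.28,-0.06,0],[0.299,-0.06,0],[0.299,-0.06,-0.07],[0.299,-0.06,-0.15],[0.299,-0.06,-0.21],[0.299,-0.06,-0.215],[0.299,-0.06,-0.215]],"spin":[0,0,0,0,0,0,0,0,0,0]}'
python3 -c "
from fit import *
place(.051,(.6243,.0441),'pics/p10.png')"
```

```text
t: 21.0
eef_pos: [0.6228, 0.0445, 0.0774]
ee_rot: [0.583, 1.567, -2.686]
force: [0.7, 0.1, 0.1]
width: 0.021
[0.62391961 0.04489481 0.0789563 ]
```

View pics/p10.png

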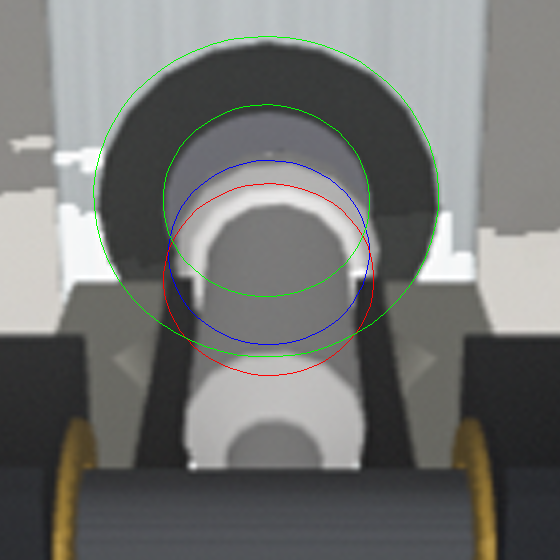

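```bash
python3 -m handwheel '{"gripper":[-1,-1,-1,-1,-1,-1],"travel":[[0.004,0,-0.012],[0.004,0,-0.027],[0.004,0,-0.034],[0.004,0,-0.036],[0.004,0,-0.036],[0.004,0,-0.036]],"spin":[0,0,0,0,0,0]}'
```

```text
t: 21.65
eef_pos: [0.6258, 0.0448, 0.0608]
ee_rot: [-2.833, 1.57, 0.181]
force: [0.5, 1.3, -0.3]
width: 0.0212
```

```bash
python3 -m handwheel '{"gripper":[-1,-1,-1],"travel":[[-0.001,0,-0.003],[-0.001,0,-0.004],[-0.001,0,-0.004]],"spin":[0,0,0]}'
```

```text
t: 21.95
eef_pos: [0.6254, 0.0448, 0.0591]
ee_rot: [-2.893, 1.57, 0.121]
force: [-1.6, -0.5, 2.9]
width: 0.0213
```

Contact. Release and rise.

```bash
python3 -m handwheel '{"gripper":[1,1,1,1,1,1,1,1,1,1,1,1,1,1],"travel":[[0,0,0],[0,0,0],[0,0,0],[0,0,0],[0,0,0],[0,0,0],[0,0,0.03],[0,0,0.1],[0,0,0.2],[0,0,0.3],[0,0,0.36],[0,0,0.36],[0,0,0.36],[0,0,0.36]],"spin":[0,0,0,0,0,0,0,0,0,0,0,0,0,0]}'
python3 - <<'E'
from fit import *
r=snap("wrist","pics/w11.png"); print(arm.get_state()["eef_pos"],r["eye"])
chk(r,(.6243,.0443),(.6243,.0443),.085,.056,"pics/c11.png")
E
```

```text
t: 23.35
eef_pos: [0.6244, 0.0446, 0.2372]
ee_rot: [0.263, 1.569, -3.007]
force: [-0.2, -0.9, 0.2]
width: 0.0879
[0.62441303 0.04454899 0.23696234] [ 0.61429305 -0.03971485  0.37631756]
```

View pics/c11.png

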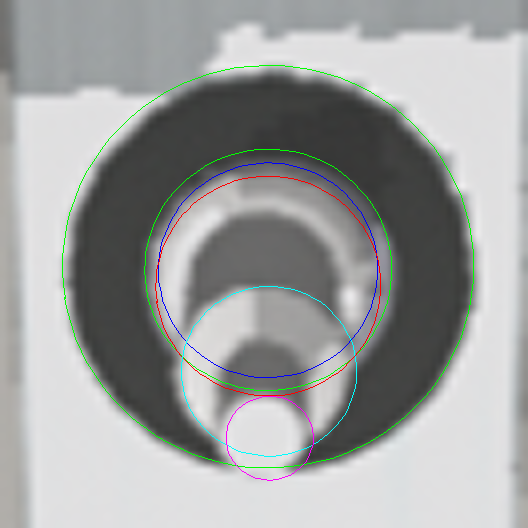

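```bash
python3 -m handwheel '{"gripper":[1,1,1,1,1,1,1,1,1,1],"travel":[[-0.05,0.07,0],[-0.1,0.14,0],[-0.15,0.22,0],[-0.2,0.3,0],[-0.25,0.38,0],[-0.279,0.421,0],[-0.279,0.421,0],[-0.279,0.421,0],[-0.279,0.421,0],[-0.279,0.421,0]],"spin":[0,0,0,0,0,0,0,0,0,0]}'
python3 - <<'E'
from fit import *
r=snap("wrist","pics/w12.png"); print(arm.get_state()["eef_pos"],r["eye"])
draw(r,[("tall",(.485,.266),.103,.072,0),("tall",(.485,.270),.103,.072,0)],"pics/f12.png")
E
```

```text
t: 24.4
eef_pos: [0.4861, 0.2544, 0.2381]
ee_rot: [1.0, 1.57, -2.27]
force: [1.1, -0.1, 0.8]
width: 0.0877
[0.48612653 0.25437426 0.23822389] [0.4756633  0.17007283 0.37720472]
tall [0.485 0.266]
crop origin 290.0 146.25
tall [0.485 0.27 ]
crop origin 290.5 149.5
```

View pics/w12.png

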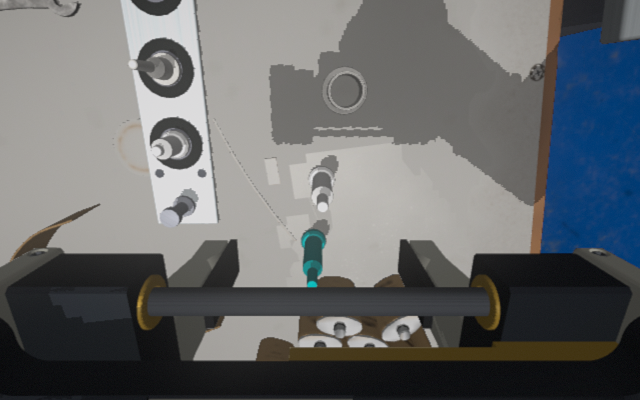

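View pics/f12.png

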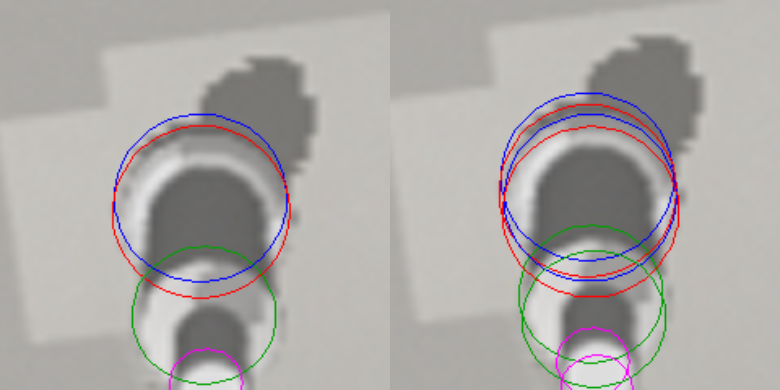

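```bash
python3 -m handwheel '{"gripper":[1,1,1,1,1,1,1,0.2,-1,-1,-1,-1,-1,-1,-1,-1,-1,-1],"travel":[[-0.002,0.024,0],[-0.002,0.024,-0.06],[-0.002,0.024,-0.14],[-0.002,0.024,-0.22],[-0.002,0.024,-0.3],[-0.002,0.024,-0.34],[-0.002,0.024,-0.348],[-0.002,0.024,-0.348],[-0.002,0.024,-0.348],[-0.002,0.024,-0.348],[-0.002,0.024,-0.348],[-0.002,0.024,-0.348],[-0.002,0.024,-0.348],[-0.002,0.024,-0.348],[-0.002,0.024,-0.348],[-0.002,0.024,-0.348],[-0.002,0.024,-0.348],[-0.002,0.024,-0.348]],"spin":[0,0,0,0,0,0,0,0,0,0,0,0,0,0,0,0,0,0]}' 20
python3 -m handwheel '{"gripper":[-1,-1,-1,-1,-1,-1,-1,-1,-1],"travel":[[0,0,0],[0,0,0],[0,0,0.05],[0,0,0.12],[0,0,0.2],[0,0,0.28],[0,0,0.3],[0,0,0.3],[0,0,0.3]],"spin":[0,0,0,0,0,0,0,0,0]}' 20
python3 - <<'E'
from fit import *
r=viewer.grab_frame("wrist"); p=arm.get_state()["eef_pos"]; print(p)
held(r,p,[((0,0),(0,0,255)),((0,-.003),(255,0,0))],.064,.103,.072,"pics/h13.png")
E
```

```text
t: 26.25
eef_pos: [0.4846, 0.2672, 0.0645]
ee_rot: [0.839, 1.571, -2.43]
force: [-0.2, 0.1, 0.5]
width: 0.0211
t: 27.15
eef_pos: [0.4839, 0.2668, 0.2133]
ee_rot: [0.554, 1.569, -2.716]
force: [-0.7, -0.5, -2.2]
width: 0.0213
[0.48380688 0.26659582 0.21270744]
```

View pics/h13.png

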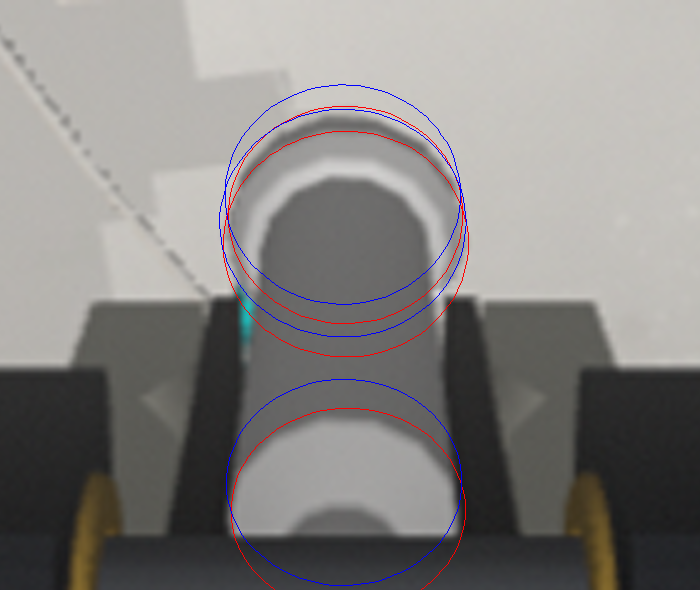

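```bash
python3 -m handwheel '{"gripper":[-1,-1,-1,-1,-1,-1,-1,-1,-1,-1,-1,-1,-1,-1,-1],"travel":[[0.02,-0.05,0],[0.05,-0.12,0],[0.09,-0.2,0],[0.12,-0.28,0],[0.16,-0.36,0],[0.2,-0.45,0],[0.23,-0.54,0],[0.26,-0.6,0],[0.26,-0.604,0],[0.26,-0.604,-0.08],[0.26,-0.604,-0.17],[0.26,-0.604,-0.24],[0.26,-0.604,-0.245],[0.26,-0.604,-0.245],[0.26,-0.604,-0.245]],"spin":[0,0,0,0,0,0,0,0,0,0,0,0,0,0,0]}'
python3 -c "
from fit import *
place(.0645,(.6142,-.0346),'pics/p14.png')"
```

```text
t: 28.7
eef_pos: [0.6158, -0.0344, 0.0936]
ee_rot: [-3.044, 1.569, -0.03]
force: [0.6, -0.3, -1.7]
width: 0.0217
[ 0.61602684 -0.03436138  0.09404869]
```

View pics/p14.png

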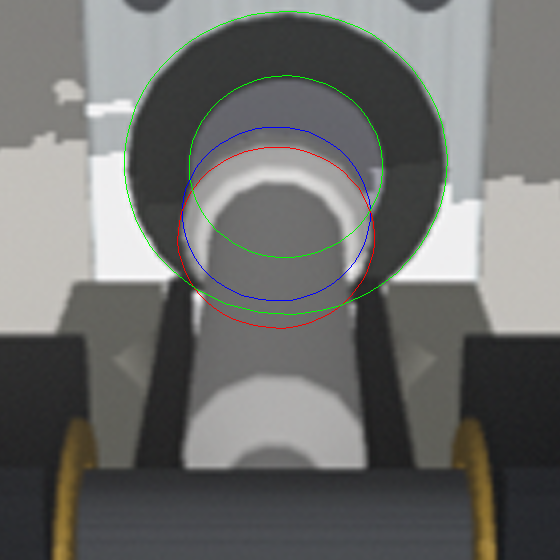

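```bash
python3 -m handwheel '{"gripper":[-1,-1,-1,-1,-1,-1,-1],"travel":[[-0.003,0,-0.012],[-0.003,0,-0.027],[-0.003,0,-0.034],[-0.003,0,-0.037],[-0.003,0,-0.037],[-0.003,0,-0.037],[-0.003,0,-0.037]],"spin":[0,0,0,0,0,0,0]}'
```

```text
t: 29.45
eef_pos: [0.6134, -0.0347, 0.0737]
ee_rot: [-3.0, 1.57, 0.013]
force: [0.6, 0.1, -1.2]
width: 0.0212
```

```bash
python3 -m handwheel '{"gripper":[-1,-1,-1],"travel":[[0.001,0,-0.002],[0.001,0,-0.003],[0.001,0,-0.003]],"spin":[0,0,0]}'
```

```text
t: 29.75
eef_pos: [0.6139, -0.0347, 0.0725]
ee_rot: [-3.041, 1.57, -0.028]
force: [-2.9, 0.3, 2.4]
width: 0.0212
```

Contact. Release, rise and back off clear of the view.

```bash
python3 -m handwheel '{"gripper":[1,1,1,1,1,1,1,1,1,1,1,1,1,1],"travel":[[0,0,0],[0,0,0],[0,0,0],[0,0,0],[0,0,0],[0,0,0],[0,0,0.03],[0,0,0.1],[0,0,0.2],[0,0,0.3],[0,0,0.33],[0,0,0.33],[0,0,0.33],[0,0,0.33]],"spin":[0,0,0,0,0,0,0,0,0,0,0,0,0,0]}'
python3 - <<'E'
from fit import *
r=snap("wrist","pics/w15.png"); print(arm.get_state()["eef_pos"])
chk(r,(.6141,-.0345),(.6141,-.0345),.103,.072,"pics/c15.png")
E
python3 -m handwheel '{"gripper":[1,1,1,1,1,1,1,1,1,1],"travel":[[-0.05,-0.08,0],[-0.1,-0.16,0],[-0.15,-0.24,0],[-0.2,-0.32,0],[-0.25,-0.4,0],[-0.3,-0.48,0],[-0.3,-0.55,0],[-0.3,-0.6,0],[-0.3,-0.6,0],[-0.3,-0.6,0]],"spin":[0,0,0,0,0,0,0,0,0,0]}'
python3 - <<'E'
from fit import *
r=snap("scene","pics/s15.png"); t=viewer.grab_frame("top")
cv2.imwrite("pics/s15z.png",cv2.resize(r["pixels"][150:270,210:400],None,fx=4.2,fy=4.2,interpolation=cv2.INTER_CUBIC))
cv2.imwrite("pics/t15z.png",cv2.resize(t["pixels"][140:200,200:380],None,fx=4.4,fy=4.4,interpolation=cv2.INTER_CUBIC))
E
```

```text
t: 31.15
eef_pos: [0.6129, -0.0348, 0.2355]
ee_rot: [0.204, 1.568, -3.066]
force: [0.1, -0.9, 0.4]
width: 0.0878
[ 0.61291334 -0.03485163  0.23537511]
t: 32.2
eef_pos: [0.463, -0.3351, 0.2356]
ee_rot: [-0.244, 1.568, 2.768]
force: [-0.3, 0.0, 0.3]
width: 0.0877
```

View pics/c15.png

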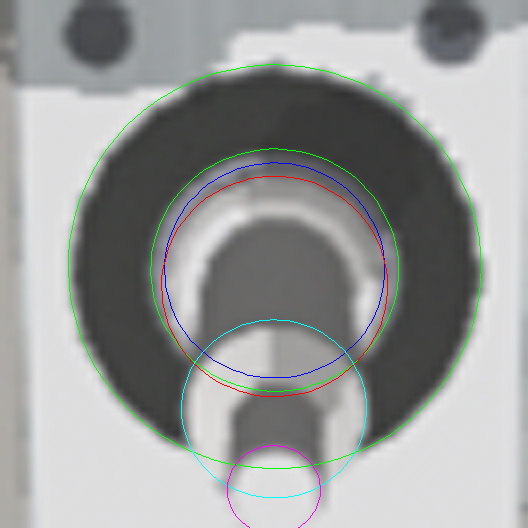

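View pics/s15z.png

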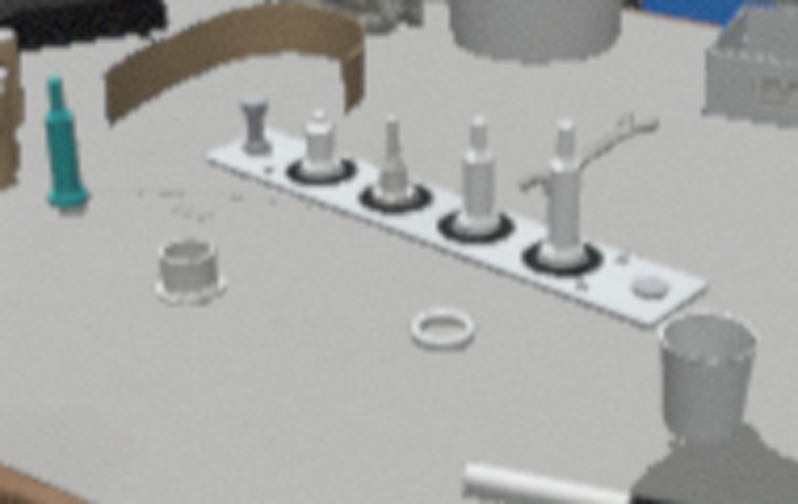

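View pics/t15z.png

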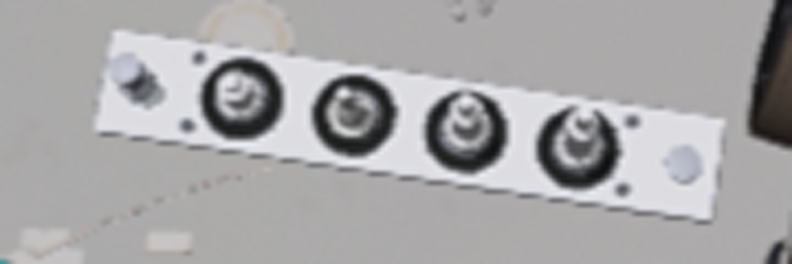

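All four nozzles stand upright and centred on their pads, in order of height going away from the post. The turquoise look-alike is still where it was, and the gripper is clear. I'm handing in.

```bash
python3 -c "
from station import arm
print(arm.job_done())"
```

```text
the job is handed in; nothing more can be done
None
```

The four white nozzles stand upright on the strip in order of height. The shortest is on seat_d next to the post, then medium on seat_c, long on seat_b and the tallest on seat_a. I handed the job in at about 32 s of the 109 s allowed.

- **Final checks:** Close wrist-camera overlays put each nozzle within about 1 mm of its grey mark. The last scene and top pictures agreed on order and uprightness. The turquoise look-alike was untouched and the gripper was clear. I never reached for the orange one, but did not check it again at the end.
- **Forces:** The highest wrist force I read was about 12 N, when setting the medium nozzle down. I read it only at the end of each move, so brief peaks could have been missed.
- **What disagreed:** My automatic outline fit failed on the nozzles, so I placed the overlays by eye instead. The medium nozzle closed the gripper to about 18.5 mm instead of the stated 22 mm. It was held upright and placed normally.

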